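# Fit the filter and key the collar home on the spotlight

### The arm

A 6-joint arm with a two-finger parallel gripper is mounted at the origin on a cart in front of the work surface, level with it; the furniture and walls round the work are solid. World frame = base frame: x ahead of the robot, y to its left, z up, the work surface at z = 0. Lengths are in m, angles in rad, forces in N, time in s.
With the tool pointing down it reaches from about 0.4 to 0.825 m from the base axis. Payload 7 kg.
Tool frame: the origin (TCP) lies midway between the tips of the shut fingers; the grasp point (between the pads) lies 19 mm behind it; y points along the fingers, z is the direction in which the jaws open and shut, and the axes are right-handed (so a half turn about y gives the same grasp; the last joint's range is limited). The gripper opens to 88 mm and grips with 3 to 60 N. Pads are 19 mm wide; open, the fingers measure 130 mm over their backs; the gripper's body (78 mm by 193 mm) begins 47 mm behind the grasp point.
Start: joints at [1.583, 0.359, 0.012, 0, -1.224, -0.288], TCP at [0.184, 0.649, 0.227] pointing down, gripper open.
Joint ranges: [-3.07, 3.07], [-1.43, 2.12], [-1.02, 1.25], [-3.03, 1.67], [-3.05, -0], [-3.03, 3.03]. Speed limits (rad/s): [2.39, 2.39, 3.01, 3.14, 3.14, 3.14].

### API

Orientations are given as [roll, pitch, yaw] about the fixed x, y, z axes, in that order (R = Rz(yaw) Ry(pitch) Rx(roll)).
In Python, from station import arm gives the robot as it stands.
- The arm moves only by the tool move_arm, never from a script. Its argument "deltas" is a list of rows, each an object with "dp": the shift along the tool's x, y, z in mm, a list of three; "rotation": the turn, a rotation vector about the tool's x, y, z in degrees, a list of three. A call has 1 to 5 rows; each row shifts and turns the pose as measured when the row begins, along the tool's axes as they then stand; what a row does not reach is not made up. A row lasts 1/12 s, in which the tool goes at most 41.7 mm and 7.16 degrees, less where a joint would pass 70% of its speed; a pose out of reach is approached as far as the arm can. A call is refused whole if a number of a shift passes 41.7 or a number of a turn 7.16, either way. A call with a gripper value outside its range is refused whole. "jaw" is the closure in counts, from 0 (fully open) to 255 (shut), set as the call begins (left out, the last holds). The fingers move at their own pace and stop on an object; "squeeze" is the grip in N (left out, the last holds). Time passes only in rows, so rows that do not move let the fingers close. It gives the time, the measured TCP pose, the force and the opening at its end, in the units of the state.
- arm.get_state(): the state, without advancing time (a new reading comes with each control period).
- arm.grab_frame(name): name is "scene" or "side" or "wrist"; returns a dict with "pixels" (480x640x3 uint8, red, green, blue), "z_map" (480x640 float32, m along the optical axis (not along the pixel's ray), 0 where there is no reading), "fx", "fy", "cx", "cy" (pixels), "cam_to_world" (4x4, takes a point from camera to world coordinates); the wrist camera has in their place "mount" (4x4, takes a point from camera to tool coordinates, whose origin is the TCP and whose axes are the tool frame's). Camera axes: x right, y down, z forward; pixel columns grow to the right and rows downward; lengths in m; the calibration is good to about 2 mm. The wrist camera is an equidistant fisheye: a pixel r from the principal point sees the ray r / f radians off the axis. A picture is of the moment at which its call begins: read the wrist's pose just before it.
- arm.job_done(): hands the job in, once; it reports no verdict.
The state is a dict: "t": time; "q": joint angles; "qd": joint speeds; "joint_efforts": joint torques, N m; "eef_pos": TCP position; "ee_rot": TCP orientation; "force": force on the tool from outside, world axes, zero at the start; "moment": the same for the moment, N m; "width": finger opening in m.
Only numpy, scipy, OpenCV 4.12 (cv2) and the standard library are available. Lean on these libraries where they do the work, as an engineer would, in place of code of your own. Each camera call takes 0.05 s, during which the arm holds its last target.

### The job

Lay the flat round grey filter in the open top of the knurled collar on the little spotlight, and press it down so that it sits level on its ledge. Then grip the collar by its knurled rim and turn it anticlockwise (seen from above) until its hidden keyway drops over the pin, and push it fully home against the spring. Finish while still gripping the collar and holding it pushed home; do not let go, and leave the tape, eraser and paint tube behind the lamp where they are.

Things in the scene. Friction and masses are not known exactly. Their poses are not given: they have to be found in the camera images.
- filter_mid (a point): Centre of the filter: a plain flat grey disc, 47 mm across and 8 mm thick, about 30 g, lying flat on the desk to the right of the lamp (seen from the robot). The point lies half-way up (4 mm above its underside); its z axis is the disc's axis, up.
- collar_mid (a point): Centre of the loose aluminium knurled collar standing on the lamp: a ring 64 mm across, 26 mm tall, about 120 g, free to turn, with about 1 mm of play round the lamp's barrel. On its axis, half-way up (13 mm above its underside, 13 mm below its rim); z up. The keyway, a gap 12 mm wide in its bottom inner lip, lies toward +x of this frame and cannot be seen.
- collar_seat (a point): Where the centre of the seated filter belongs: on the collar's axis, 11 mm above the collar's centre; z up. The collar's open top is a round recess 52 mm across and 6 mm deep, its floor a ledge 4 mm below this point; the seated filter stands 2 mm proud of the rim.
- lamp_shoulder (a point): On the axis of the lamp at its shoulder, 44 mm above the desk; z up. A sprung ring 62 mm across carries the collar. Height of the collar's centre above this point: 23 mm at the start (on the spring), 20 mm when pressed down and stopped by the hidden pin, 13 mm when fully home. Push down: about 3 N to reach the pin, about 5 N to stay home; let go, the spring lifts it.
- lamp: The lamp: a fixed squat round black spotlight pointing up, body 84 mm across and 38 mm tall; origin on its axis at the desk, z up. The hidden pin, 5 mm thick, stands on it 22 mm from the axis, in an unknown direction 20 to 70 degrees anticlockwise (seen from above) from where the keyway is at the start. The keyway drops over the pin within about 8 degrees either side.
- tape: Bystander, leave alone: roll of masking tape lying flat, 101 x 112 x 24 mm, beyond the work; origin at the centre of its underside.
- rubber_eraser: Bystander, leave alone: small blue and white eraser, 21 x 45 x 13 mm, near the front of the desk; origin at the centre of its underside.
- paint_tube: Bystander, leave alone: squeezed white metal paint tube lying flat, 34 x 125 x 23 mm, behind the lamp; origin at the centre of its underside.
Things that resemble listed ones, but are neither listed nor needed, are in the scene too. What is shaped like the part that bears filter_mid but purple or turquoise is not meant. Several things have the shape of the lamp; the one meant has the colours described above.

How it is judged:
On the way, in this order (a step that is already met when the one before it is completed fails the run):
1. the filter sits level on the collar's ledge and is pressed down there by the gripper (z of filter_mid in the frame of collar_mid between 0.008 and 0.0125 m and horizontal distance between filter_mid and collar_mid below 0.005 m and angle between the z axis of filter_mid and the z axis of collar_mid, either way round below 0.06 rad and contact force between the fingers and filter above 1 N), for 0.1 s.
2. the collar has dropped over the pin and is fully home, with the filter still seated (z of filter_mid in the frame of collar_mid between 0.008 and 0.0125 m and horizontal distance between filter_mid and collar_mid below 0.005 m and angle between the z axis of filter_mid and the z axis of collar_mid, either way round below 0.06 rad and z of collar_mid in the frame of lamp_shoulder between 0.01 and 0.0153 m and horizontal distance between collar_mid and lamp_shoulder below 0.004 m and angle between the z axis of collar_mid and the z axis of lamp_shoulder, either way round below 0.08 rad), for 0.2 s.
At the end, for the whole second after the job is handed in: The filter sits on the collar's ledge (within 1.5 mm of fully down, 5 mm of centre, 0.06 rad of level); the collar is within about 2 mm of fully home on the lamp, on its axis (4 mm) and upright (0.08 rad); and the fingers are still holding it there (more than 2 N on the collar) (all of step 2 and contact force between the fingers and collar above 2 N); the arm keeps its last pose, push and grip.
It fails at once if a bystander (tape, eraser or paint tube) is moved more than 30 mm (distance of any of tape, rubber_eraser, paint_tube from where it was at the start of the episode above 0.03 m).
It also fails if it takes over 58 s, if anything falls off the work surface, if the arm or the gripper's body presses on something with over 40 N, if the wrist force passes 120 N, or if a joint passes its speed limit or range.

## Working session

There is one attempt and no reset: what is moved stays moved. The work goes in short steps, Python scripts to look and compute and a tool call to move; the robot and the scene stay as the last step left them, time stands still between calls to the robot, and variables do not carry over. Pictures are saved under pics/ and viewed, and the job is handed in when it is done.

Besides the shell and the picture viewer there is one more tool, called after "Call:" as name(argument=value, ...) on one line, values as JSON. move_arm: Moves the arm, as the interface text tells. Its arguments: {"type":"object","properties":{"deltas":{"type":"array","items":{"type":"object","properties":{"dp":{"type":"array","items":{"type":"number"}},"rotation":{"type":"array","items":{"type":"number"}}}}},"jaw":{"type":"number"},"squeeze":{"type":"number"}},"required":["deltas"]}

```bash
mkdir -p pics; ls
cat > h.py <<'E'
import numpy as np, cv2
from scipy.spatial.transform import Rotation as R
from station import arm
def save(n,f): cv2.imwrite('pics/'+n,cv2.cvtColor(f['pixels'],cv2.COLOR_RGB2BGR))
def pts(f):
    h,w=f['z_map'].shape; u,v=np.meshgrid(np.arange(w),np.arange(h)); z=f['z_map']
    p=np.stack([(u-f['cx'])/f['fx']*z,(v-f['cy'])/f['fy']*z,z],-1)
    T=np.array(f['cam_to_world']); return p@T[:3,:3].T+T[:3,3]
def tool():
    s=arm.get_state(); return np.array(s['eef_pos']),R.from_euler('xyz',s['ee_rot'])
E
python3 - <<'E'
from h import *
import pickle
print(arm.get_state())
for n in ['scene','side']:
    f=arm.grab_frame(n); save(n+'0.png',f); pickle.dump(f,open(n+'0.pkl','wb')); print(n,f['fx'],f['cx'],f['cy'],f['cam_to_world'])
E
```

```text
pics
{'t': 0.0, 'q': array([ 1.58311748e+00,  3.59393525e-01,  1.10409107e-02, -3.39119768e-04,
       -1.22411320e+00, -2.88121613e-01]), 'qd': array([ 0.00101857,  0.00021395, -0.00017202,  0.00086737, -0.001749  ,
       -0.00184848]), 'joint_efforts': array([ 2.00795825e-03, -5.82716060e+01,  2.93054152e+01,  6.99746087e+00,
        6.78650526e-03, -1.59403389e-04]), 'eef_pos': array([0.18369713, 0.64900039, 0.22561258]), 'ee_rot': array([-1.56910507e+00,  1.68779959e-04,  2.86567684e+00]), 'force': array([-0.87900609,  0.2418064 ,  0.1487364 ]), 'moment': array([-0.00490571, -0.02428045, -0.03963418]), 'width': 0.08767973548994704}
scene 535.003611068016 315.33770191668657 241.0699763421875 [[-0.53437812 -0.5468624   0.644501   -0.01742721]
 [-0.84521174  0.35254087 -0.40166161  0.39946851]
 [-0.00755931 -0.75937899 -0.65060465  0.69469469]
 [ 0.          0.          0.          1.        ]]
side 612.8044845697376 313.9405667017153 255.3381789910792 [[-0.91796696 -0.12304216  0.37709056  0.2389331 ]
 [-0.39641848  0.31753445 -0.8614083   0.77452178]
 [-0.01374971 -0.94023003 -0.34026231  0.39953762]
 [ 0.          0.          0.          1.        ]]
```

View pics/scene0.png

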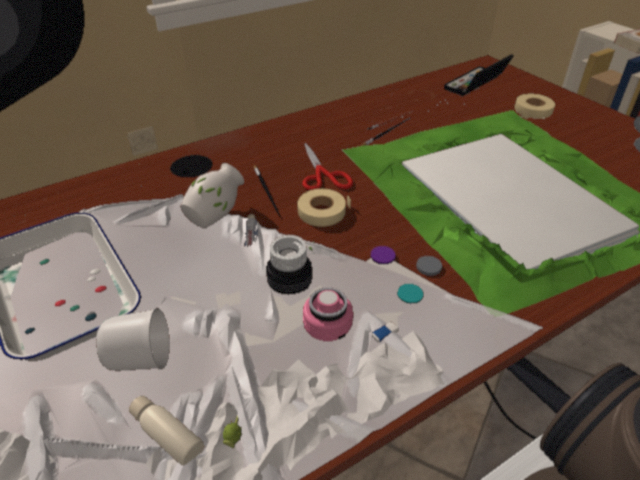

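View pics/side0.png

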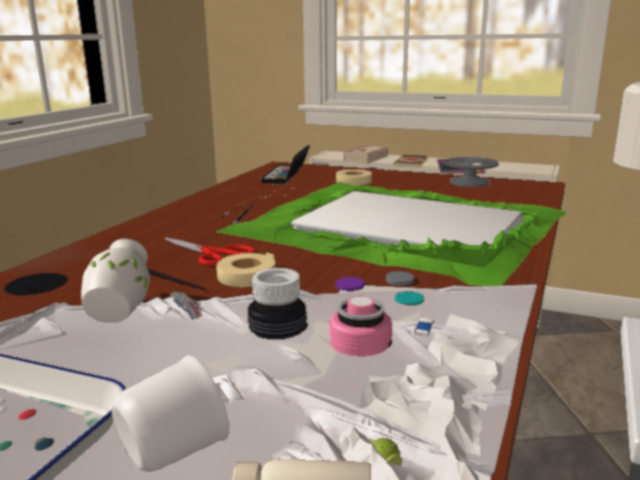

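The scene view shows the black lamp with its collar at about (289,262), the grey filter at (429,266), the purple and turquoise decoys at (383,255) and (410,293), and the pink decoy lamp at (328,315). Next I'll measure the lamp and filter.

Run:
```python
from h import *
import pickle
for n,fil,col,lamp in [('scene',(415,252,445,280),(262,228,318,298),(300,285,356,342)),('side',(383,268,418,290),(245,262,312,340),(328,294,395,356))]:
    f=pickle.load(open(n+'0.pkl','rb')); P=pts(f); rgb=f['pixels'].astype(int)
    hsv=cv2.cvtColor(f['pixels'],cv2.COLOR_RGB2HSV)
    for nm,(a,b,c,d) in [('fil',fil),('lamp',col),('pink',lamp)]:
        p=P[b:d,a:c].reshape(-1,3); h=hsv[b:d,a:c].reshape(-1,3).astype(int); z=f['z_map'][b:d,a:c].ravel()
        ok=z>0
        for lo,hi in [(.004,.02),(.02,.05),(.066,.076),(.076,.1)]:
            q=p[ok&(p[:,2]>lo)&(p[:,2]<hi)]
            if len(q)>10: print(n,nm,lo,hi,len(q),'med',q.mean(0).round(4),'mid',((np.percentile(q,1,0)+np.percentile(q,99,0))/2).round(4),'ext',(np.percentile(q,99,0)-np.percentile(q,1,0)).round(4))
```

```text
scene fil 0.004 0.02 371 med [ 0.491  -0.17    0.0072] mid [ 0.491  -0.1764  0.0089] ext [0.0437 0.0612 0.0096]
scene lamp 0.004 0.02 814 med [0.6399 0.0579 0.0091] mid [0.6551 0.053  0.0118] ext [0.1858 0.1344 0.0154]
scene lamp 0.02 0.05 835 med [0.5822 0.0801 0.0348] mid [0.5697 0.0707 0.035 ] ext [0.1249 0.0785 0.0286]
scene lamp 0.066 0.076 366 med [0.601  0.0701 0.0721] mid [0.6018 0.0711 0.0711] ext [0.0597 0.0587 0.0096]
scene lamp 0.076 0.1 314 med [0.6034 0.0702 0.0784] mid [0.6043 0.0692 0.0786] ext [0.0639 0.0631 0.005 ]
scene pink 0.004 0.02 497 med [0.4611 0.0713 0.01  ] mid [0.4935 0.0522 0.0119] ext [0.1433 0.1136 0.0157]
scene pink 0.02 0.05 1205 med [0.4642 0.0773 0.0364] mid [0.4744 0.0694 0.0351] ext [0.0718 0.0777 0.0289]
side fil 0.004 0.02 322 med [ 0.4919 -0.163   0.0094] mid [ 0.492  -0.1651  0.0103] ext [0.0461 0.067  0.0122]
side lamp 0.004 0.02 1293 med [0.6151 0.0519 0.0102] mid [ 6.567e-01 -6.000e-04  1.200e-02] ext [0.2035 0.2321 0.0156]
side lamp 0.02 0.05 1629 med [0.6131 0.0673 0.0338] mid [0.6481 0.0009 0.035 ] ext [0.1643 0.2209 0.0289]
side lamp 0.066 0.076 483 med [0.6036 0.0778 0.0715] mid [0.6046 0.0721 0.071 ] ext [0.0592 0.0611 0.0098]
side lamp 0.076 0.1 584 med [0.6064 0.071  0.0799] mid [0.6065 0.0698 0.0795] ext [0.0622 0.0634 0.0069]
side pink 0.004 0.02 1439 med [0.4867 0.032  0.0084] mid [0.5028 0.0069 0.0118] ext [0.1419 0.2075 0.0156]
side pink 0.02 0.05 1632 med [0.4741 0.0909 0.0357] mid [0.4802 0.0773 0.035 ] ext [0.0786 0.0645 0.029 ]
```

Run:
```python
from h import *
import pickle
f=pickle.load(open('scene0.pkl','rb'))
c=f['pixels'][215:345,240:460]; cv2.imwrite('pics/crop0.png',cv2.cvtColor(cv2.resize(c,None,fx=3.6,fy=3.6,interpolation=cv2.INTER_CUBIC),cv2.COLOR_RGB2BGR))
```

```text
(no output)
```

View pics/crop0.png

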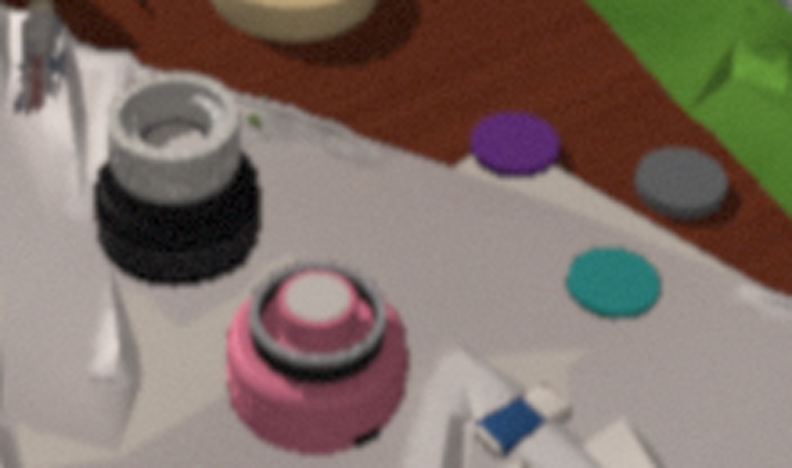

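Run:
```python
from h import *
import pickle
def ray(f,u,v,z):
    T=f['cam_to_world']; d=T[:3,:3]@np.array([(u-f['cx'])/f['fx'],(v-f['cy'])/f['fy'],1]); o=T[:3,3]; return o+d*(z-o[2])/d[2]
for n,(a,b,c,d) in [('scene',(405,248,450,285)),('side',(380,265,420,291))]:
    f=pickle.load(open(n+'0.pkl','rb')); g=f['pixels'][b:d,a:c].astype(int)
    m=((g.max(2)-g.min(2)<28)&(g.max(2)<150)&(g.max(2)>45)).astype(np.uint8)
    cs,_=cv2.findContours(m,cv2.RETR_EXTERNAL,cv2.CHAIN_APPROX_NONE); k=max(cs,key=cv2.contourArea)
    e=cv2.fitEllipse(k); M=cv2.moments(k); u,v=M['m10']/M['m00']+a,M['m01']/M['m00']+b
    print(n,e,cv2.contourArea(k),u,v,ray(f,u,v,.004).round(4))
    # extents by hull in world
    h=np.array([ray(f,q[0][0]+a,q[0][1]+b,.006) for q in k]); print('world fit',cv2.fitEllipse((h[:,:2]*1000).astype(np.float32)))
f=pickle.load(open('scene0.pkl','rb')); P=pts(f)
# height map around collar and others
ok=f['z_map']>0
for c,nm in [((.605,.07),'collar'),((.491,-.168),'filter')]:
    r=np.hypot(P[...,0]-c[0],P[...,1]-c[1])
    for lo,hi in [(.045,.09),(.09,.15),(.15,.22)]:
        m=ok&(r>lo)&(r<hi); q=P[m]; i=np.argsort(-q[:,2])[:400:60]; print(nm,lo,hi,'maxz',q[i].round(3).tolist())
for nm,(u,v) in dict(tape=(310,205),purple=(383,254),turq=(410,292),eraser=(384,331),tube=(252,230),pink=(328,300),vase=(205,190)).items(): print(nm,P[v,u].round(3))
```

```text
scene ((24.014720916748047, 17.496959686279297), (19.15928077697754, 25.665002822875977), 103.420654296875) 384.0 429.01171875 265.48784722222223 [ 0.4914 -0.1688  0.004 ]
world fit ((490.345458984375, -167.48269653320312), (46.88679885864258, 53.65623092651367), 48.48005294799805)
side ((19.783836364746094, 13.32082462310791), (13.288904190063477, 28.949398040771484), 94.11736297607422) 298.5 399.7258514796203 278.3171412618649 [ 0.4946 -0.1739  0.004 ]
world fit ((493.53656005859375, -169.84999084472656), (48.60715866088867, 60.770774841308594), 21.437211990356445)
collar 0.045 0.09 maxz [[0.516, 0.081, 0.036], [0.653, 0.001, 0.009], [0.678, 0.073, 0.007], [0.68, 0.086, 0.007], [0.607, 0.014, 0.006], [0.571, 0.126, 0.006], [0.56, 0.134, 0.005]]
collar 0.09 0.15 maxz [[0.483, 0.082, 0.064], [0.482, 0.052, 0.062], [0.485, 0.076, 0.061], [0.47, 0.08, 0.061], [0.471, 0.059, 0.06], [0.466, 0.076, 0.058], [0.502, 0.052, 0.054]]
collar 0.15 0.22 maxz [[0.822, 0.102, 0.083], [0.818, 0.109, 0.073], [0.813, 0.108, 0.069], [0.806, 0.114, 0.066], [0.819, 0.082, 0.062], [0.811, 0.128, 0.058], [0.451, 0.064, 0.055]]
filter 0.045 0.09 maxz [[0.452, -0.248, 0.034], [0.469, -0.247, 0.027], [0.492, -0.248, 0.025], [0.422, -0.216, 0.023], [0.454, -0.238, 0.022], [0.438, -0.23, 0.021], [0.464, -0.231, 0.021]]
filter 0.09 0.15 maxz [[0.373, -0.258, 0.051], [0.384, -0.27, 0.046], [0.472, -0.276, 0.044], [0.415, -0.269, 0.042], [0.395, -0.277, 0.041], [0.383, -0.259, 0.04], [0.387, -0.268, 0.039]]
filter 0.15 0.22 maxz [[0.346, -0.311, 0.065], [0.353, -0.308, 0.055], [0.467, 0.042, 0.053], [0.337, -0.298, 0.052], [0.364, -0.264, 0.05], [0.343, -0.324, 0.048], [0.486, 0.04, 0.047]]
tape [ 0.753 -0.068  0.022]
purple [ 0.562 -0.115  0.006]
turq [ 0.456 -0.092  0.007]
eraser [0.407 0.004 0.011]
tube [0.749 0.07  0.019]
pink [0.476 0.069 0.061]
vase [0.834 0.124 0.086]
```

Call:
move_arm(deltas=[{"dp":[-40,0,5],"rotation":[0,3.5,0]},{"dp":[-40,0,5],"rotation":[0,3.5,0]},{"dp":[-40,0,5],"rotation":[0,3.5,0]},{"dp":[-40,0,5],"rotation":[0,3.5,0]},{"dp":[-40,0,5],"rotation":[0,3.5,0]}], jaw=45, squeeze=10)

```text
t: 0.52
eef_pos: [0.356, 0.5498, 0.2219]
ee_rot: [-1.565, 0.001, 2.561]
force: [0.8, 1.0, 1.0]
width: 0.0722
```

Call:
move_arm(deltas=[{"dp":[-41,0,6],"rotation":[0,3.7,0]},{"dp":[-41,0,6],"rotation":[0,3.7,0]},{"dp":[-41,0,6],"rotation":[0,3.7,0]},{"dp":[-41,0,6],"rotation":[0,3.7,0]},{"dp":[-41,0,6],"rotation":[0,3.7,0]}])

```text
t: 0.93
eef_pos: [0.4914, 0.3919, 0.2194]
ee_rot: [-1.561, 0.005, 2.222]
force: [0.8, 0.6, -0.1]
width: 0.0722
```

Call:
move_arm(deltas=[{"dp":[-41,0,7],"rotation":[0,3.9,0]},{"dp":[-41,0,7],"rotation":[0,3.9,0]},{"dp":[-41,0,7],"rotation":[0,3.9,0]},{"dp":[-41,0,7],"rotation":[0,3.9,0]},{"dp":[-41,0,7],"rotation":[0,3.9,0]}])

```text
t: 1.35
eef_pos: [0.5603, 0.1965, 0.2183]
ee_rot: [-1.56, 0.01, 1.864]
force: [0.7, -0.4, 0.3]
width: 0.0724
```

Call:
move_arm(deltas=[{"dp":[-41,0,7],"rotation":[0,4,0]},{"dp":[-41,0,7],"rotation":[0,4,0]},{"dp":[-41,0,7],"rotation":[0,4,0]},{"dp":[-41,0,7],"rotation":[0,4,0]},{"dp":[-41,0,7],"rotation":[0,4,0]}])

```text
t: 1.77
eef_pos: [0.5553, -0.0107, 0.2187]
ee_rot: [-1.561, 0.015, 1.496]
force: [0.8, 0.1, 0.0]
width: 0.0723
```

```bash
cat >> h.py <<'E'
def go(pos,yawdeg):
    p,r=tool(); T=R.from_euler('xyz',[-np.pi/2,0,np.radians(yawdeg)])
    print('pos',p.round(4),'rpy',r.as_euler('xyz').round(3)); print('dp',(r.inv().apply(np.array(pos)-p)*1000).round(1),'rot',np.degrees((r.inv()*T).as_rotvec()).round(2), 'norm',np.linalg.norm(np.array(pos)-p)*1000)
E
python3 -c "
from h import *
go([.492,-.169,.13],70)"
```

```text
pos [ 0.5553 -0.0107  0.2187] rpy [-1.561  0.015  1.496]
dp [-161.3   91.6   50.5] rot [-0.44 15.74 -0.92] norm 192.23044428931684
```

Call:
move_arm(deltas=[{"dp":[-33,17,5],"rotation":[-0.1,3.1,-0.2]},{"dp":[-33,17,6],"rotation":[-0.1,3.1,-0.2]},{"dp":[-33,17,7],"rotation":[-0.1,3.1,-0.2]},{"dp":[-33,17,7],"rotation":[-0.1,3.1,-0.2]},{"dp":[-33,17,7],"rotation":[-0.1,3.1,-0.2]}])

```text
t: 2.18
eef_pos: [0.492, -0.1755, 0.1355]
ee_rot: [-1.579, -0.005, 1.21]
force: [1.5, -1.3, 0.3]
width: 0.0723
```

```bash
python3 -c "
from h import *
f=arm.grab_frame('wrist'); save('w1.png',f); print({k:f[k] for k in f if k not in('pixels','z_map')})
go([.492,-.169,.13],70)"
```

```text
{'fx': 371.64829954431775, 'fy': 371.64829954431775, 'cx': 316.8423564501191, 'cy': 248.5623547825976, 'mount': array([[-5.07101270e-05,  9.69650042e-01,  2.44497020e-01,
        -6.50558938e-02],
       [-4.23824742e-05, -2.44497022e-01,  9.69650042e-01,
        -1.59097426e-01],
       [ 9.99999998e-01,  3.88086881e-05,  5.34946429e-05,
        -3.86445449e-04],
       [ 0.00000000e+00,  0.00000000e+00,  0.00000000e+00,
         1.00000000e+00]])}
pos [ 0.4863 -0.1784  0.1316] rpy [-1.572 -0.004  1.202]
dp [10.8  1.6 -2. ] rot [ 0.07 -1.12  0.22] norm 11.087760156398234
```

View pics/w1.png

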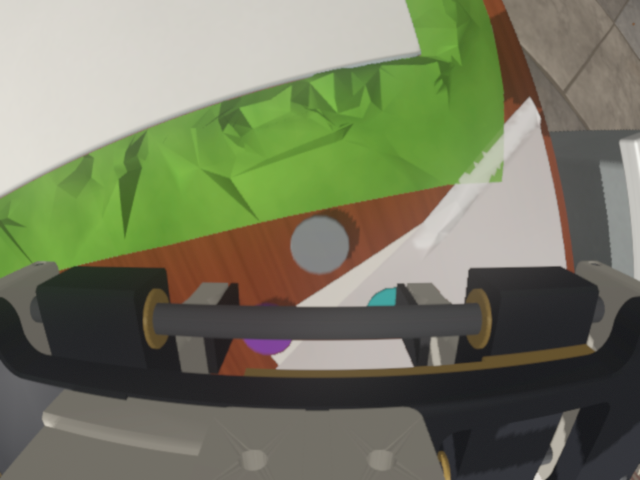

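The wrist view shows the grey filter at (319,245). I'll locate it from the fisheye.

```bash
cat >> h.py <<'E'
def wray(f,u,v,z,p,r):
    du,dv=u-f['cx'],v-f['cy']; rr=np.hypot(du,dv); th=rr/f['fx']; s=np.sin(th)/max(rr,1e-9)
    d=np.array([du*s,dv*s,np.cos(th)]); M=f['mount']; d=r.apply(M[:3,:3]@d); o=p+r.apply(M[:3,3]); return o+d*(z-o[2])/d[2]
E
python3 - <<'E'
from h import *
p,r=tool(); f=arm.grab_frame('wrist'); p2,_=tool(); print(p,p2)
g=f['pixels'].astype(int); m=((g.max(2)-g.min(2)<25)).astype(np.uint8); m[:200]=0; m[285:]=0; m[:,:280]=0; m[:,360:]=0
cs,_=cv2.findContours(m,cv2.RETR_EXTERNAL,cv2.CHAIN_APPROX_NONE); k=max(cs,key=cv2.contourArea); print(cv2.fitEllipse(k))
w=np.array([wray(f,q[0][0],q[0][1],.008,p,r)[:2] for q in k])*1000; e=cv2.fitEllipse(w.astype(np.float32)); print(e)
go([e[0][0]/1000,e[0][1]/1000,.05],70)
E
```

```text
[ 0.48626306 -0.17835862  0.1315627 ] [ 0.48785961 -0.17689456  0.1329809 ]
((312.90869140625, 252.6693572998047), (57.0997428894043, 58.335147857666016), 81.4758071899414)
((493.4308166503906, -169.8587188720703), (45.92143630981445, 46.70353698730469), 141.7138671875)
pos [ 0.4879 -0.1769  0.133 ] rpy [-1.572 -0.003  1.205]
dp [ 8.3 83.  -2.6] rot [ 0.09 -0.94  0.2 ] norm 83.4647918843768
```

Call:
move_arm(deltas=[{"dp":[3,26,-1],"rotation":[0,-0.5,0.1]},{"dp":[3,26,-1],"rotation":[0,-0.4,0.1]},{"dp":[2,26,0],"rotation":[0,0,0]},{"dp":[0,0,0],"rotation":[0,0,0]},{"dp":[0,0,0],"rotation":[0,0,0]}])

```text
t: 2.7
eef_pos: [0.4929, -0.1723, 0.0537]
ee_rot: [-1.574, 0.0, 1.218]
force: [1.0, 0.7, 0.4]
width: 0.0723
```

Run:
```python
from h import *
p,r=tool(); f=arm.grab_frame('wrist'); save('w2.png',f); p2,_=tool(); print(p,p2)
g=f['pixels'].astype(int); m=((g.max(2)-g.min(2)<25)&(g.max(2)>70)).astype(np.uint8); m[:200]=0; m[350:]=0; m[:,:270]=0; m[:,370:]=0
cs,_=cv2.findContours(m,cv2.RETR_EXTERNAL,cv2.CHAIN_APPROX_NONE); k=max(cs,key=cv2.contourArea); print(cv2.fitEllipse(k))
w=np.array([wray(f,q[0][0],q[0][1],.008,p,r)[:2] for q in k])*1000; e=cv2.fitEllipse(w.astype(np.float32)); print(e)
go([e[0][0]/1000,e[0][1]/1000,.0045],70)
```

```text
[ 0.49289269 -0.17233496  0.05373636] [ 0.49262503 -0.17218347  0.05370869]
((318.47625732421875, 273.598876953125), (75.009521484375, 80.66014862060547), 103.97305297851562)
((493.2753601074219, -170.04164123535156), (45.498680114746094, 47.40563201904297), 36.77565383911133)
pos [ 0.4926 -0.1722  0.0537] rpy [-1.574  0.     1.218]
dp [ 2.2 49.2  0.3] rot [ 0.19 -0.23 -0.01] norm 49.2595696304006
```

View pics/w2.png

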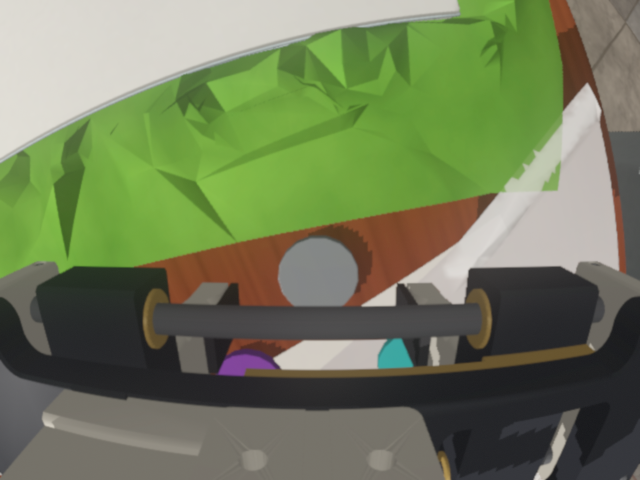

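The filter is at (318,274), centred between the fingers. I'll descend to it.

Call:
move_arm(deltas=[{"dp":[1.5,25,0.2],"rotation":[0.1,0,0]},{"dp":[1,20,0],"rotation":[0,0,0]},{"dp":[0,4,0],"rotation":[0,0,0]},{"dp":[0,0,0],"rotation":[0,0,0]}])

```text
t: 3.08
eef_pos: [0.499, -0.1694, 0.0101]
ee_rot: [-1.582, -0.003, 1.22]
force: [0.2, -0.8, -0.4]
width: 0.0725
```

Run:
```python
from h import *
go([.4935,-.170,.0045],70); print(arm.get_state()['force'])
```

```text
pos [ 0.499  -0.1694  0.0101] rpy [-1.582 -0.003  1.22 ]
dp [-2.5  5.6  5. ] rot [ 0.64 -0.07  0.15] norm 7.912849292185241
[ 0.22254392 -0.83292346 -0.39150945]
```

Call:
move_arm(deltas=[{"dp":[-2,0,4],"rotation":[0.6,0,0]},{"dp":[0,0,0],"rotation":[0,0,0]},{"dp":[0,0,0],"rotation":[0,0,0]}])

```text
t: 3.33
eef_pos: [0.4965, -0.1699, 0.014]
ee_rot: [-1.575, -0.004, 1.222]
force: [-0.3, 0.3, 0.4]
width: 0.0724
```

Run:
```python
from h import *
go([.4935,-.170,.0045],70); print(arm.get_state()['force'])
```

```text
pos [ 0.4965 -0.1699  0.014 ] rpy [-1.575 -0.004  1.222]
dp [-1.2  9.5  2.8] rot [0.22 0.   0.22] norm 10.004556624766815
[-0.30199555  0.32594381  0.41168449]
```

Call:
move_arm(deltas=[{"dp":[-1,5,2],"rotation":[0.1,0,0.1]},{"dp":[0,3,0.5],"rotation":[0,0,0]},{"dp":[0,1,0],"rotation":[0,0,0]},{"dp":[0,0,0],"rotation":[0,0,0]}])

```text
t: 3.67
eef_pos: [0.4952, -0.1701, 0.007]
ee_rot: [-1.577, -0.004, 1.222]
force: [-0.6, 0.1, 0.4]
width: 0.0721
```

Run:
```python
from h import *
go([.4935,-.170,.0045],70); print(arm.get_state()['force'])
```

```text
pos [ 0.4952 -0.1701  0.007 ] rpy [-1.577 -0.004  1.222]
dp [-0.5  2.5  1.7] rot [ 0.38 -0.    0.21] norm 3.0007034314520333
[-0.5917443   0.08120994  0.41185016]
```

Call:
move_arm(deltas=[{"dp":[-0.5,2.5,1.5],"rotation":[0.3,0,0.2]},{"dp":[0,0.5,0],"rotation":[0,0,0]},{"dp":[0,0,0],"rotation":[0,0,0]}])

```text
t: 3.92
eef_pos: [0.4933, -0.1701, 0.0035]
ee_rot: [-1.571, 0.0, 1.222]
force: [0.5, 0.7, -0.4]
width: 0.072
```

Run:
```python
from h import *
go([.4935,-.170,.0045],70); print(arm.get_state()['force'])
```

```text
pos [ 0.4933 -0.1701  0.0035] rpy [-1.571  0.     1.222]
dp [ 0.2 -1.  -0.2] rot [ 0.02  0.   -0.02] norm 0.9991640517011348
[ 0.47438027  0.70493156 -0.35490249]
```

Call:
move_arm(deltas=[{"dp":[0,-0.5,0],"rotation":[0,0,0]},{"dp":[0,0,0],"rotation":[0,0,0]},{"dp":[0,0,0],"rotation":[0,0,0]},{"dp":[0,0,0],"rotation":[0,0,0]},{"dp":[0,0,0],"rotation":[0,0,0]}], jaw=200, squeeze=12)

```text
t: 4.33
eef_pos: [0.4933, -0.1701, 0.0038]
ee_rot: [-1.571, 0.001, 1.222]
force: [0.2, -0.3, -0.5]
width: 0.0453
```

Call:
move_arm(deltas=[{"dp":[0,0,0],"rotation":[0,0,0]},{"dp":[0,0,0],"rotation":[0,0,0]}])

```text
t: 4.5
eef_pos: [0.4932, -0.1701, 0.0038]
ee_rot: [-1.571, 0.001, 1.222]
force: [0.4, 0.2, -0.2]
width: 0.0447
```

Call:
move_arm(deltas=[{"dp":[0,-10,0],"rotation":[0,0,0]},{"dp":[0,-25,0],"rotation":[0,0,0]},{"dp":[0,-30,0],"rotation":[0,0,0]},{"dp":[0,-30,0],"rotation":[0,0,0]},{"dp":[0,-20,0],"rotation":[0,0,0]}])

```text
t: 4.92
eef_pos: [0.4889, -0.1701, 0.1204]
ee_rot: [-1.559, 0.005, 1.221]
force: [-0.6, -0.7, -0.7]
width: 0.045
```

Run:
```python
from h import *
f=arm.grab_frame('wrist'); save('w3.png',f)
go([.605,.07,.16],150); print(arm.get_state()['width'])
f=arm.grab_frame('side'); cv2.imwrite('pics/s3.png',cv2.cvtColor(cv2.resize(f['pixels'][150:350,300:500],None,fx=3,fy=3,interpolation=cv2.INTER_CUBIC),cv2.COLOR_RGB2BGR))
```

```text
pos [ 0.4911 -0.1704  0.124 ] rpy [-1.564  0.004  1.222]
dp [264.8 -37.2 -24.6] rot [ -0.46 -79.99   0.08] norm 268.4883907629944
0.045375375879965554
```

View pics/w3.png

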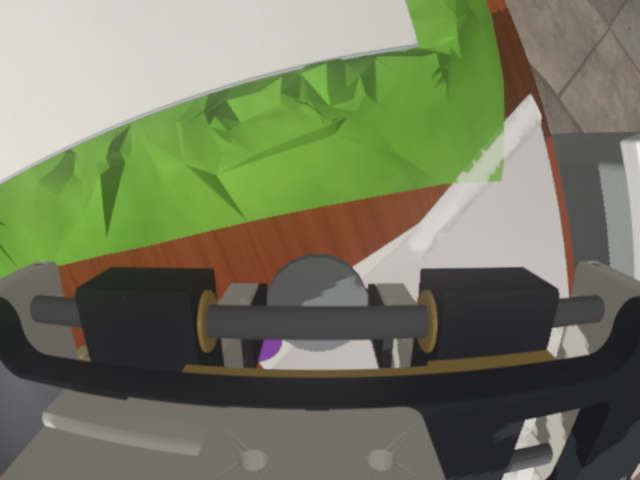

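View pics/s3.png

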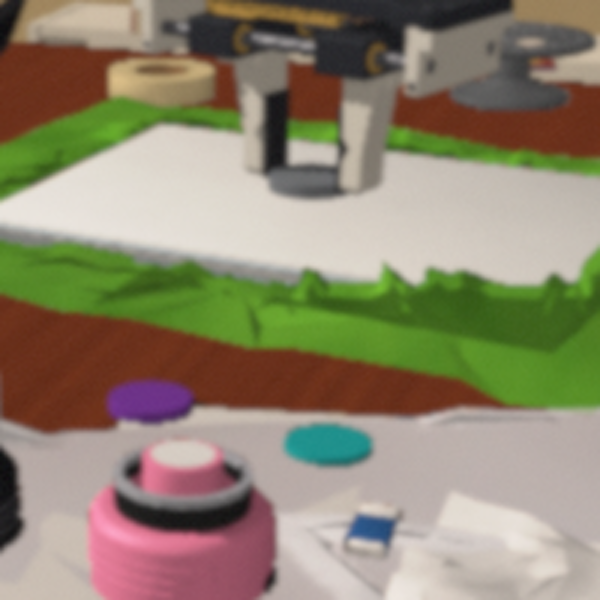

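The filter is held level, centred at about (318,303). I'll measure its offset in the tool frame.

```bash
cat >> h.py <<'E'
def tray(f,u,v,y):
    du,dv=u-f['cx'],v-f['cy']; rr=np.hypot(du,dv); th=rr/f['fx']; s=np.sin(th)/max(rr,1e-9)
    d=np.array([du*s,dv*s,np.cos(th)]); M=f['mount']; d=M[:3,:3]@d; o=M[:3,3]; return o+d*(y-o[1])/d[1]
E
python3 - <<'E'
from h import *
f=arm.grab_frame('wrist')
im=cv2.resize(f['pixels'][240:370,240:400],None,fx=5,fy=4.6,interpolation=cv2.INTER_CUBIC); cv2.imwrite('pics/w3c.png',cv2.cvtColor(im,cv2.COLOR_RGB2BGR))
for u,v in [(318,255),(318,351),(267,303),(368,303)]: print((tray(f,u,v,-.0045)*1000).round(1))
E
```

```text
[-23.2  -4.5   0.1]
[24.  -4.5  0.2]
[ -0.7  -4.5 -22.9]
[-0.7 -4.5 22.7]
```

View pics/w3c.png

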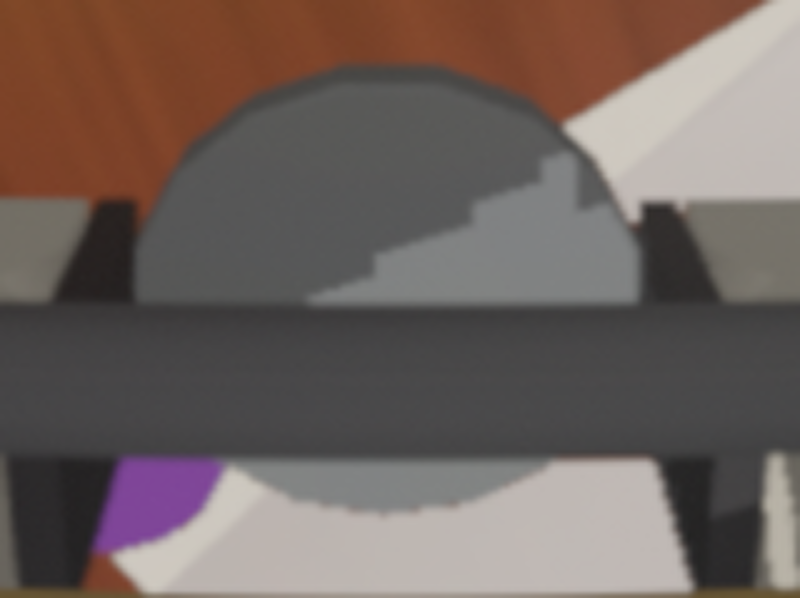

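Run:
```python
from h import *
go([.625,.126,.165],70)
```

```text
pos [ 0.4897 -0.17    0.1197] rpy [-1.561  0.004  1.221]
dp [324.3 -46.7 -25.2] rot [-0.54 -0.06 -0.21] norm 328.576256433564
```

Call:
move_arm(deltas=[{"dp":[33,-20,-2],"rotation":[-0.2,0,-0.1]},{"dp":[36,-12,-2],"rotation":[-0.2,0,-0.1]},{"dp":[38,-8,-3],"rotation":[-0.1,0,0]},{"dp":[38,-5,-3],"rotation":[0,0,0]},{"dp":[38,-2,-3],"rotation":[0,0,0]}])

```text
t: 5.48
eef_pos: [0.561, -0.0025, 0.166]
ee_rot: [-1.563, 0.002, 1.209]
force: [0.4, -0.2, -1.0]
width: 0.0452
```

Run:
```python
from h import *
go([.625,.126,.165],70)
```

```text
pos [ 0.561  -0.0025  0.166 ] rpy [-1.563  0.002  1.209]
dp [142.9   0.7 -14.4] rot [-0.43 -0.72 -0.09] norm 143.57560930922477
```

Call:
move_arm(deltas=[{"dp":[37,0,-4],"rotation":[-0.2,-0.3,-0.1]},{"dp":[37,0,-4],"rotation":[-0.2,-0.3,0]},{"dp":[37,0,-4],"rotation":[0,0,0]},{"dp":[22,0,-2],"rotation":[0,0,0]},{"dp":[0,0,0],"rotation":[0,0,0]}])

```text
t: 5.9
eef_pos: [0.6222, 0.1292, 0.1626]
ee_rot: [-1.567, 0.002, 1.224]
force: [0.7, -1.1, 0.6]
width: 0.0449
```

Call:
move_arm(deltas=[{"dp":[0,0,0],"rotation":[0,0,0]},{"dp":[0,0,0],"rotation":[0,0,0]}])

```text
t: 6.07
eef_pos: [0.6211, 0.1303, 0.16]
ee_rot: [-1.564, 0.005, 1.226]
force: [0.2, 0.7, 0.6]
width: 0.0453
```

Run:
```python
from h import *
go([.605,.07,.1],70)
p,r=tool(); f=arm.grab_frame('wrist'); save('w4.png',f); print(tool()[0])
import pickle; pickle.dump((p,r.as_quat(),f),open('w4.pkl','wb'))
```

```text
pos [0.6211 0.1303 0.16  ] rpy [-1.564  0.005  1.226]
dp [-61.9  60.3  -5.7] rot [-0.39  0.26 -0.3 ] norm 86.59343526462385
[0.62081476 0.12988013 0.1599475 ]
```

View pics/w4.png

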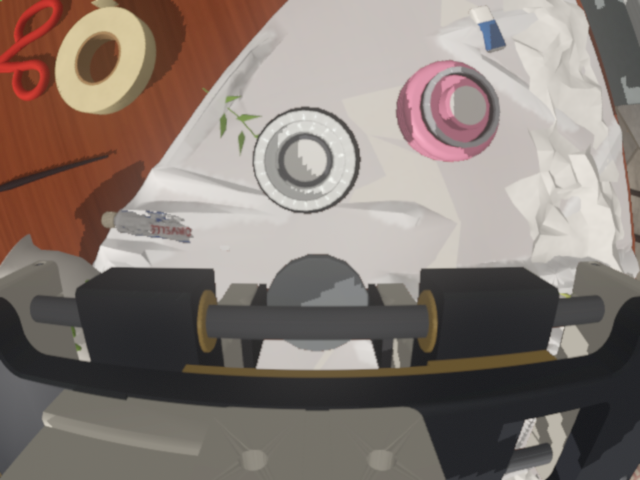

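The wrist view shows the collar at about (306,160), the pink decoy at (450,110) and the paint tube at (155,225). I'll crop in on the collar.

Run:
```python
from h import *
import pickle
p,q,f=pickle.load(open('w4.pkl','rb')); r=R.from_quat(q)
im=cv2.resize(f['pixels'][95:225,240:372],None,fx=4.6,fy=4.6,interpolation=cv2.INTER_CUBIC); cv2.imwrite('pics/w4c.png',cv2.cvtColor(im,cv2.COLOR_RGB2BGR))
g=cv2.cvtColor(f['pixels'],cv2.COLOR_RGB2GRAY)
# radial scan from center: dark->bright
c0=np.array([306.,159.])
out=[]
for a in np.linspace(0,2*np.pi,72,endpoint=False):
    for R_ in np.arange(62,30,-.5):
        u,v=c0+R_*np.array([np.cos(a),np.sin(a)])
        x=cv2.getRectSubPix(g,(1,1),(float(u),float(v)))[0,0]
        if x<70: dark=True; Rd=R_
        elif R_<61 and 'dark' in dir() and dark and x>115:
            out.append((u,v)); break
    dark=False
out=np.array(out,np.float32); print(len(out),cv2.fitEllipse(out))
for z in (.08,.075):
    w=np.array([wray(f,u,v,z,p,r)[:2] for u,v in out])*1000; print(z,cv2.fitEllipse(w.astype(np.float32)))
```

```text
Traceback (most recent call last):
cv2.error: OpenCV(4.12.0) /io/opencv/modules/imgproc/src/shapedescr.cpp:356: error: (-215:Assertion failed) n >= 0 && (depth == CV_32F || depth == CV_32S) in function 'fitEllipseNoDirect'
```

View pics/w4c.png

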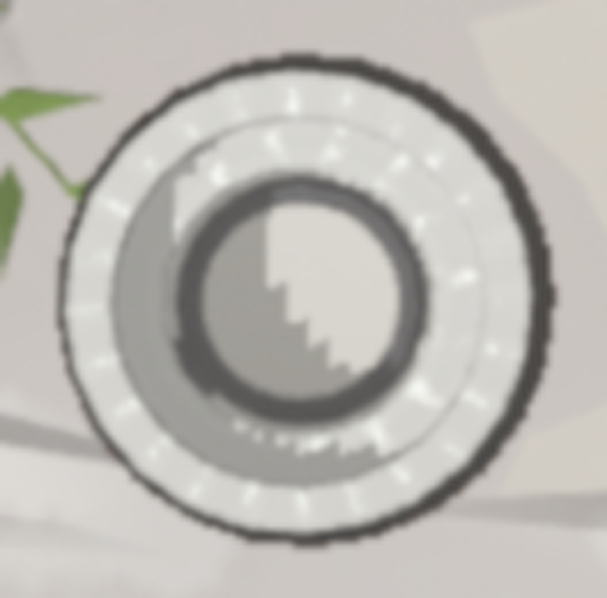

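Run:
```python
from h import *
import pickle
p,q,f=pickle.load(open('w4.pkl','rb')); r=R.from_quat(q)
k=lambda x,y:(x/4.6-.4+240,y/4.6-.4+95)
for nm,L in dict(outer=[(65,301),(533,301),(299,68),(299,535)],inner=[(112,301),(487,301),(299,115),(299,487)]).items():
    w=np.array([wray(f,*k(*a),.08,p,r) for a in L]); print(nm,w.mean(0).round(4),np.linalg.norm(w[0]-w[1]).round(4),np.linalg.norm(w[2]-w[3]).round(4))
```

```text
outer [0.6069 0.0679 0.08  ] 0.0654 0.0658
inner [0.6068 0.0679 0.08  ] 0.0523 0.0523
```

Run:
```python
from h import *
go([.6067,.0672,.098],70)
```

```text
pos [0.6208 0.1299 0.1599] rpy [-1.564  0.005  1.226]
dp [-63.4  62.2  -8.4] rot [-0.41  0.23 -0.31] norm 89.24975011254276
```

Call:
move_arm(deltas=[{"dp":[-20,6,-3],"rotation":[-0.2,0.1,-0.2]},{"dp":[-22,10,-3],"rotation":[-0.2,0.1,-0.1]},{"dp":[-16,16,-2],"rotation":[0,0,0]},{"dp":[-4,16,0],"rotation":[0,0,0]},{"dp":[0,6,0],"rotation":[0,0,0]}])

```text
t: 6.53
eef_pos: [0.605, 0.0621, 0.1063]
ee_rot: [-1.573, -0.002, 1.219]
force: [-0.6, -0.1, -0.1]
width: 0.0453
```

Call:
move_arm(deltas=[{"dp":[0,0,0],"rotation":[0,0,0]},{"dp":[0,0,0],"rotation":[0,0,0]}])

```text
t: 6.7
eef_pos: [0.6035, 0.0598, 0.1055]
ee_rot: [-1.571, 0.0, 1.216]
force: [0.5, -0.4, -0.6]
width: 0.0453
```

Run:
```python
from h import *
go([.6067,.0672,.09],70)
```

```text
pos [0.6035 0.0598 0.1055] rpy [-1.571  0.     1.216]
dp [ 8.1 15.5 -0.4] rot [-0.   -0.35 -0.01] norm 17.461982650900946
```

Call:
move_arm(deltas=[{"dp":[5,5,0],"rotation":[0,-0.3,0]},{"dp":[2,6,0],"rotation":[0,0,0]},{"dp":[0,3,0],"rotation":[0,0,0]},{"dp":[0,0,0],"rotation":[0,0,0]},{"dp":[0,0,0],"rotation":[0,0,0]}])

```text
t: 7.12
eef_pos: [0.6082, 0.0688, 0.0928]
ee_rot: [-1.574, -0.002, 1.223]
force: [-0.3, 1.5, 0.3]
width: 0.0451
```

Run:
```python
from h import *
go([.6067,.0672,.0815],70)
f=arm.grab_frame('scene'); cv2.imwrite('pics/s5.png',cv2.cvtColor(cv2.resize(f['pixels'][190:300,230:350],None,fx=5,fy=5,interpolation=cv2.INTER_CUBIC),cv2.COLOR_RGB2BGR))
```

```text
pos [0.6082 0.0688 0.0928] rpy [-1.574 -0.002  1.223]
dp [-2.1 11.3  0.9] rot [0.19 0.07 0.14] norm 11.519479865798695
```

View pics/s5.png

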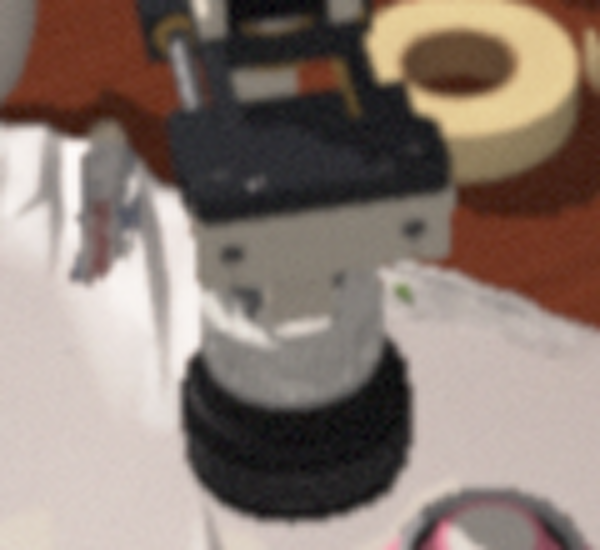

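The gripper hides the filter in this view, so I'll lower it slowly and watch the force.

Call:
move_arm(deltas=[{"dp":[-1.5,3,0.6],"rotation":[0.1,0,0.1]},{"dp":[-0.3,3,0],"rotation":[0,0,0]},{"dp":[0,1,0],"rotation":[0,0,0]},{"dp":[0,0,0],"rotation":[0,0,0]}])

```text
t: 7.5
eef_pos: [0.6071, 0.0676, 0.0856]
ee_rot: [-1.573, -0.001, 1.224]
force: [0.3, 0.4, -0.8]
width: 0.045
```

Run:
```python
from h import *
go([.6067,.0672,.0815],70)
```

```text
pos [0.6071 0.0676 0.0856] rpy [-1.573e+00 -1.000e-03  1.224e+00]
dp [-0.5  4.1  0.2] rot [0.11 0.11 0.06] norm 4.096324134334936
```

Call:
move_arm(deltas=[{"dp":[-0.5,2,0.2],"rotation":[0.1,0.1,0]},{"dp":[0,1.5,0],"rotation":[0,0,0]},{"dp":[0,0,0],"rotation":[0,0,0]}])

```text
t: 7.75
eef_pos: [0.6067, 0.0671, 0.0817]
ee_rot: [-1.571, -0.001, 1.222]
force: [-0.8, -0.3, -0.2]
width: 0.0448
```

Run:
```python
from h import *
go([.6067,.0672,.0815],70); print(arm.get_state()['force'])
```

```text
pos [0.6067 0.0671 0.0817] rpy [-1.571e+00 -1.000e-03  1.222e+00]
dp [0.1 0.2 0. ] rot [-0.   -0.01  0.06] norm 0.26194614969820645
[-0.76504034 -0.25809357 -0.1966252 ]
```

Call:
move_arm(deltas=[{"dp":[0,0.7,0],"rotation":[0,0,0]},{"dp":[0,0,0],"rotation":[0,0,0]}])

```text
t: 7.92
eef_pos: [0.6066, 0.067, 0.0809]
ee_rot: [-1.571, -0.001, 1.221]
force: [0.4, -1.1, 0.1]
width: 0.0451
```

Call:
move_arm(deltas=[{"dp":[0,0,0],"rotation":[0,0,0]},{"dp":[0,0,0],"rotation":[0,0,0]},{"dp":[0,0,0],"rotation":[0,0,0]},{"dp":[0,0,0],"rotation":[0,0,0]}], jaw=90)

```text
t: 8.25
eef_pos: [0.607, 0.067, 0.0812]
ee_rot: [-1.571, -0.001, 1.221]
force: [1.7, 1.0, -0.9]
width: 0.0565
```

Call:
move_arm(deltas=[{"dp":[0,-12,0],"rotation":[0,0,0]},{"dp":[20,-20,0],"rotation":[0,0,0]},{"dp":[25,-20,0],"rotation":[0,0,0]},{"dp":[15,-15,0],"rotation":[0,0,0]},{"dp":[0,0,0],"rotation":[0,0,0]}])

```text
t: 8.67
eef_pos: [0.627, 0.1237, 0.1499]
ee_rot: [-1.569, 0.001, 1.219]
force: [0.7, -0.3, 1.0]
width: 0.0565
```

Run:
```python
from h import *
import pickle
p,r=tool(); f=arm.grab_frame('wrist'); save('w6.png',f); print(p,tool()[0])
pickle.dump((p,r.as_quat(),f),open('w6.pkl','wb'))
```

```text
[0.62696504 0.12370162 0.14988824] [0.62590162 0.1228333  0.14849497]
```

View pics/w6.png

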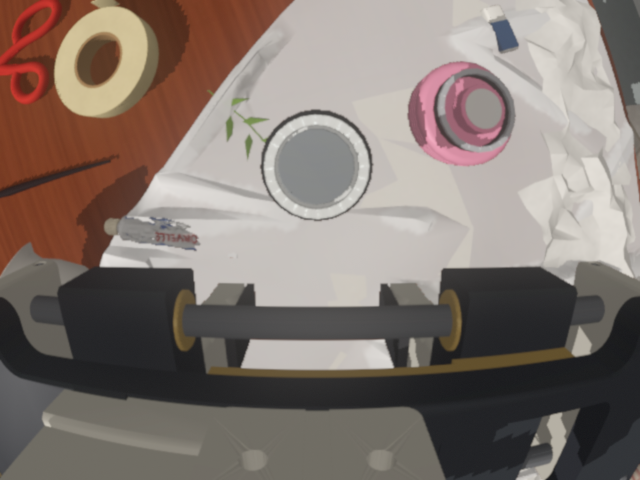

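The filter lies inside the recess at about (316,165) and looks concentric. Next I'll shut the jaws, return over it and press.

Run:
```python
from h import *
import pickle
p,q,f=pickle.load(open('w6.pkl','rb')); r=R.from_quat(q)
g=f['pixels'].astype(int); m=((g.max(2)<165)&(g.max(2)>90)&(g.max(2)-g.min(2)<25)).astype(np.uint8)[115:215,268:368]
cs,_=cv2.findContours(m,cv2.RETR_EXTERNAL,cv2.CHAIN_APPROX_NONE); k=max(cs,key=cv2.contourArea); print(cv2.contourArea(k),cv2.fitEllipse(k))
w=np.array([wray(f,a[0][0]+268,a[0][1]+115,.082,p,r)[:2] for a in k])*1000; print(cv2.fitEllipse(w.astype(np.float32)))
go([.607,.068,.095],70)
im=cv2.resize(f['pixels'][105:225,255:380],None,fx=4.8,fy=4.8,interpolation=cv2.INTER_CUBIC); cv2.imwrite('pics/w6c.png',cv2.cvtColor(im,cv2.COLOR_RGB2BGR))
```

```text
5240.5 ((47.94146728515625, 51.501625061035156), (80.17970275878906, 84.01110076904297), 58.59166717529297)
((607.3058471679688, 67.94316101074219), (49.08499526977539, 51.27177429199219), 106.42173767089844)
pos [0.6259 0.1228 0.1485] rpy [-1.567  0.002  1.218]
dp [-57.9  53.6  -1.4] rot [-0.21 -0.19 -0.1 ] norm 78.90294333019474
```

View pics/w6c.png

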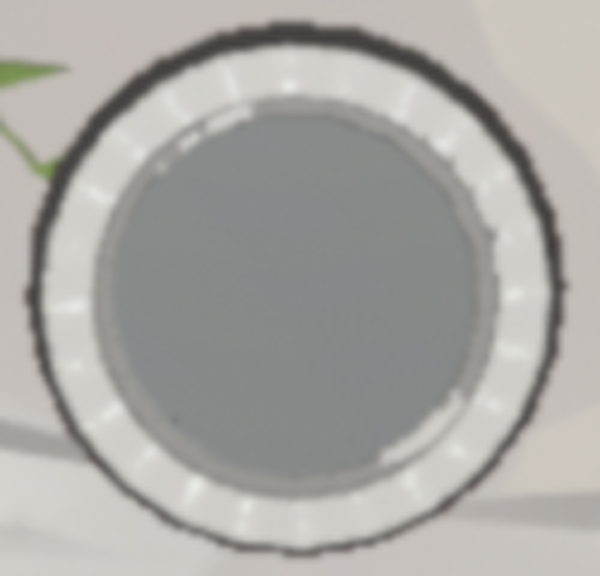

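The filter is concentric and seated: its centre measures (.607,.068). I'll shut the jaws and press.

Call:
move_arm(deltas=[{"dp":[-20,8,0],"rotation":[-0.1,-0.1,0]},{"dp":[-20,12,0],"rotation":[-0.1,-0.1,0]},{"dp":[-12,12,0],"rotation":[0,0,0]},{"dp":[-3,8,0],"rotation":[0,0,0]},{"dp":[0,0,0],"rotation":[0,0,0]}], jaw=255)

```text
t: 9.13
eef_pos: [0.6041, 0.0686, 0.1049]
ee_rot: [-1.569, 0.002, 1.223]
force: [0.7, -0.5, -0.4]
width: 0.029
```

Call:
move_arm(deltas=[{"dp":[0,0,0],"rotation":[0,0,0]},{"dp":[0,0,0],"rotation":[0,0,0]}])

```text
t: 9.3
eef_pos: [0.6037, 0.0681, 0.1042]
ee_rot: [-1.568, 0.003, 1.222]
force: [-0.3, 0.1, -0.1]
width: 0.0155
```

Run:
```python
from h import *
go([.607,.068,.084],70)
```

```text
pos [0.6037 0.0681 0.1042] rpy [-1.568  0.003  1.222]
dp [ 1.1 20.2 -3.2] rot [-0.18  0.01 -0.19] norm 20.488720711036994
```

Call:
move_arm(deltas=[{"dp":[1,6,-2],"rotation":[-0.1,0,-0.1]},{"dp":[0,6,-1],"rotation":[0,0,0]},{"dp":[0,4,0],"rotation":[0,0,0]},{"dp":[0,2,0],"rotation":[0,0,0]},{"dp":[0,0,0],"rotation":[0,0,0]}])

```text
t: 9.72
eef_pos: [0.609, 0.0702, 0.0854]
ee_rot: [-1.572, -0.0, 1.224]
force: [0.5, -0.6, -0.4]
width: 0.0005
```

Run:
```python
from h import *
go([.607,.068,.082],70);print(arm.get_state()['force'],arm.get_state()['width'])
```

```text
pos [0.609  0.0702 0.0854] rpy [-1.572 -0.     1.224]
dp [-2.7  3.4  1.1] rot [0.04 0.12 0.01] norm 4.491444028008489
[ 0.49090996 -0.57910873 -0.36760646] 0.0005187694762837481
```

Call:
move_arm(deltas=[{"dp":[-2.5,1,1],"rotation":[0,0,0]},{"dp":[0,1.5,0],"rotation":[0,0,0]},{"dp":[0,1,0],"rotation":[0,0,0]},{"dp":[0,1,0],"rotation":[0,0,0]}])

```text
t: 10.05
eef_pos: [0.6074, 0.0684, 0.081]
ee_rot: [-1.572, -0.001, 1.225]
force: [-0.6, 0.8, 2.1]
width: 0.0006
```

Call:
move_arm(deltas=[{"dp":[0,1.5,0],"rotation":[0,0,0]},{"dp":[0,1.5,0],"rotation":[0,0,0]}])

```text
t: 10.22
eef_pos: [0.6074, 0.0684, 0.0786]
ee_rot: [-1.573, -0.001, 1.225]
force: [-3.4, 0.0, 10.5]
width: 0.0003
```

Call:
move_arm(deltas=[{"dp":[0,0.5,0],"rotation":[0,0,0]},{"dp":[0,0.5,0],"rotation":[0,0,0]},{"dp":[0,0.5,0],"rotation":[0,0,0]}])

```text
t: 10.47
eef_pos: [0.6075, 0.0684, 0.0788]
ee_rot: [-1.574, -0.001, 1.225]
force: [-2.4, 1.0, 5.2]
width: 0.0004
```

Call:
move_arm(deltas=[{"dp":[0,-4,0],"rotation":[0,0,0]},{"dp":[0,-10,0],"rotation":[0,0,0]},{"dp":[20,-20,0],"rotation":[0,0,0]},{"dp":[25,-20,0],"rotation":[0,0,0]},{"dp":[15,-10,0],"rotation":[0,0,0]}], jaw=0)

```text
t: 10.88
eef_pos: [0.6257, 0.1228, 0.1444]
ee_rot: [-1.569, 0.003, 1.221]
force: [1.0, 0.1, 1.2]
width: 0.0283
```

Run:
```python
from h import *
import pickle
p,r=tool(); f=arm.grab_frame('wrist'); save('w7.png',f); print(p,tool()[0],arm.get_state()['width'])
pickle.dump((p,r.as_quat(),f),open('w7.pkl','wb'))
im=cv2.resize(f['pixels'][90:240,240:400],None,fx=4,fy=4,interpolation=cv2.INTER_CUBIC); cv2.imwrite('pics/w7c.png',cv2.cvtColor(im,cv2.COLOR_RGB2BGR))
go([.607,.068,.11],70)
```

```text
[0.62565541 0.12277356 0.14441542] [0.62749523 0.12486946 0.14611532] 0.03218697666640602
pos [0.6275 0.1249 0.1461] rpy [-1.572  0.     1.222]
dp [-60.4  36.1  -0.1] rot [ 0.07  0.04 -0.03] norm 70.41666348693327
```

View pics/w7c.png

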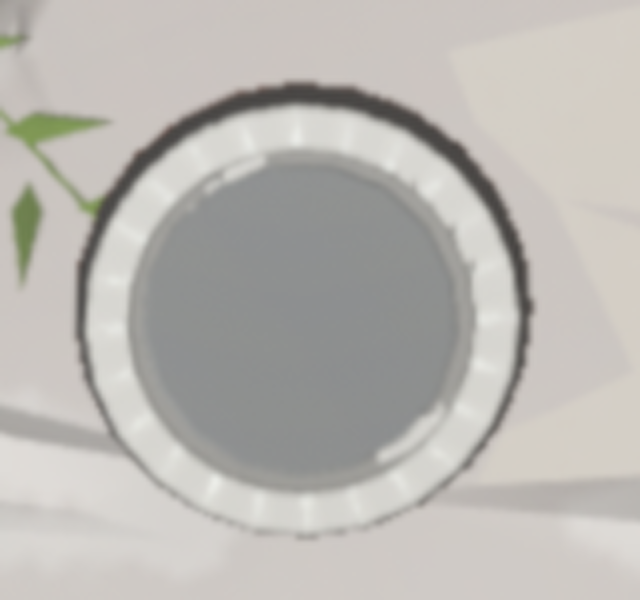

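The filter is still seated after the press. I'll fix the collar centre once more, then go to grip it.

Run:
```python
from h import *
import pickle
p,q,f=pickle.load(open('w7.pkl','rb')); r=R.from_quat(q)
print(wray(f,240+302/4-.4,90+316.5/4-.4,.08,p,r), wray(f,240+303/4-.4,90+319/4-.4,.082,p,r))
```

```text
[0.60699792 0.06780532 0.08      ] [0.60696081 0.06815314 0.082     ]
```

Call:
move_arm(deltas=[{"dp":[-20,3,0],"rotation":[0,0,0]},{"dp":[-22,6,0],"rotation":[0,0,0]},{"dp":[-14,8,0],"rotation":[0,0,0]},{"dp":[-3,8,0],"rotation":[0,0,0]},{"dp":[0,0,0],"rotation":[0,0,0]}])

```text
t: 11.35
eef_pos: [0.6079, 0.069, 0.1229]
ee_rot: [-1.576, -0.003, 1.225]
force: [0.1, -0.3, 0.8]
width: 0.0657
```

Run:
```python
from h import *
go([.607,.068,.061],70);print(arm.get_state()['force'],arm.get_state()['width'])
```

```text
pos [0.6079 0.069  0.1229] rpy [-1.576 -0.003  1.225]
dp [-1.5 61.9  0.8] rot [0.28 0.21 0.2 ] norm 61.914231461482565
[ 0.07837393 -0.28682548  0.76672991] 0.06570413237860882
```

Call:
move_arm(deltas=[{"dp":[-1,0,0.5],"rotation":[0.2,0.2,0.2]},{"dp":[0,3,0],"rotation":[0,0,0]},{"dp":[0,8,0],"rotation":[0,0,0]},{"dp":[0,10,0],"rotation":[0,0,0]},{"dp":[0,0,0],"rotation":[0,0,0]}])

```text
t: 11.77
eef_pos: [0.6076, 0.0683, 0.0998]
ee_rot: [-1.572, 0.001, 1.221]
force: [-0.0, -0.3, -0.6]
width: 0.0873
```

Run:
```python
from h import *
go([.607,.068,.061],70);print(arm.get_state()['force'],arm.get_state()['width'])
```

```text
pos [0.6076 0.0683 0.0998] rpy [-1.572e+00  1.000e-03  1.221e+00]
dp [-0.5 38.8  0.5] rot [ 0.06 -0.06 -0.03] norm 38.76069467627886
[-5.14638370e-04 -3.07094684e-01 -6.10292262e-01] 0.08726641702583786
```

Call:
move_arm(deltas=[{"dp":[-0.5,12,0.5],"rotation":[0,0,0]},{"dp":[0,12,0],"rotation":[0,0,0]},{"dp":[0,7,0],"rotation":[0,0,0]},{"dp":[0,3,0],"rotation":[0,0,0]},{"dp":[0,0,0],"rotation":[0,0,0]}])

```text
t: 12.18
eef_pos: [0.6072, 0.0692, 0.0625]
ee_rot: [-1.571, 0.002, 1.223]
force: [-1.2, 0.8, 0.7]
width: 0.0875
```

Run:
```python
from h import *
go([.607,.068,.061],70);print(arm.get_state()['force'],arm.get_state()['width'])
```

```text
pos [0.6072 0.0692 0.0625] rpy [-1.571  0.002  1.223]
dp [-1.2  1.5 -0.2] rot [-0.01  0.06 -0.12] norm 1.9219305277191454
[-1.16909771  0.81457931  0.65783614] 0.0875188226099672
```

Now I'll grip the collar, starting at 25 N.

Call:
move_arm(deltas=[{"dp":[-1,1,0],"rotation":[0,0,-0.1]},{"dp":[0,0,0],"rotation":[0,0,0]},{"dp":[0,0,0],"rotation":[0,0,0]},{"dp":[0,0,0],"rotation":[0,0,0]},{"dp":[0,0,0],"rotation":[0,0,0]}], jaw=200, squeeze=25)

```text
t: 12.6
eef_pos: [0.6078, 0.0686, 0.0629]
ee_rot: [-1.572, -0.001, 1.223]
force: [-0.5, -0.3, -2.3]
width: 0.0639
```

Call:
move_arm(deltas=[{"dp":[0,0,0],"rotation":[0,0,0]},{"dp":[0,0,0],"rotation":[0,0,0]}])

```text
t: 12.77
eef_pos: [0.6077, 0.0687, 0.0631]
ee_rot: [-1.572, -0.001, 1.223]
force: [0.4, -0.3, -1.7]
width: 0.0635
```

Run:
```python
from h import *
go([.607,.068,.061],70);s=arm.get_state();print(s['force'],s['moment'],s['width'],s['q'])
```

```text
pos [0.6077 0.0687 0.0631] rpy [-1.572e+00 -1.000e-03  1.223e+00]
dp [-0.8  2.1  0.4] rot [0.09 0.07 0.07] norm 2.334246538567321
[ 0.41233915 -0.29232689 -1.73049003] [ 0.11248259 -0.04586578 -0.0304884 ] 0.06354924834831518 [ 4.31679484e-01  4.03294451e-01 -3.32053484e-01  3.26428522e-04
 -8.33580783e-01 -7.79678816e-01]
```

Call:
move_arm(deltas=[{"dp":[0,1.5,0],"rotation":[0,0,0]},{"dp":[0,1.5,0],"rotation":[0,0,0]},{"dp":[0,1,0],"rotation":[0,0,0]},{"dp":[0,1,0],"rotation":[0,0,0]}], squeeze=35)

```text
t: 13.1
eef_pos: [0.6078, 0.0687, 0.059]
ee_rot: [-1.573, -0.001, 1.223]
force: [-3.8, 0.3, 7.2]
width: 0.0634
```

The collar is pressed against the pin: z has gone from .063 to .059 with 7 N. Now I'll turn it anticlockwise in steps.

Call:
move_arm(deltas=[{"dp":[0,0.3,0],"rotation":[0,-5,0]},{"dp":[0,0.5,0],"rotation":[0,-5,0]},{"dp":[0,0.5,0],"rotation":[0,0,0]},{"dp":[0,1,0],"rotation":[0,0,0]}])

```text
t: 13.43
eef_pos: [0.6082, 0.0689, 0.0588]
ee_rot: [-1.575, -0.001, 1.407]
force: [-4.9, 0.8, 12.5]
width: 0.0634
```

```bash
cat > st.py <<'E'
from h import *
s=arm.get_state();print(s['t'],s['eef_pos'].round(4),s['ee_rot'].round(3),'F',s['force'].round(1),'M',s['moment'].round(2),s['width'])
E
python3 st.py
```

```text
13.4333 [0.6082 0.0689 0.0588] [-1.575e+00 -1.000e-03  1.407e+00] F [-4.9  0.8 12.5] M [0.13 1.83 0.03] 0.06343199177483459
```

Call:
move_arm(deltas=[{"dp":[0,0.2,0],"rotation":[0,-4,0]},{"dp":[0,0.4,0],"rotation":[0,-4,0]},{"dp":[0,0.6,0],"rotation":[0,0,0]},{"dp":[0,0.8,0],"rotation":[0,0,0]}])

```text
t: 13.77
eef_pos: [0.608, 0.0691, 0.0581]
ee_rot: [-1.575, -0.001, 1.551]
force: [-3.4, 0.3, 5.9]
width: 0.0635
```

Call:
move_arm(deltas=[{"dp":[0,0.2,0],"rotation":[0,-4,0]},{"dp":[0,0.4,0],"rotation":[0,-4,0]},{"dp":[0,0.6,0],"rotation":[0,0,0]},{"dp":[0,0.8,0],"rotation":[0,0,0]}])

```text
t: 14.1
eef_pos: [0.6079, 0.0691, 0.0563]
ee_rot: [-1.575, -0.0, 1.685]
force: [-2.6, -0.1, 4.5]
width: 0.0637
```

```bash
python3 st.py
```

```text
14.1 [0.6079 0.0691 0.0563] [-1.575 -0.     1.685] F [-2.6 -0.1  4.5] M [0.19 0.96 0.06] 0.06372966664585808
```

z is falling at low force, so the keyway may have met the pin at about 27°. I'll push here.

Call:
move_arm(deltas=[{"dp":[0,1.5,0],"rotation":[0,0,0]},{"dp":[0,1.5,0],"rotation":[0,0,0]},{"dp":[0,1.5,0],"rotation":[0,0,0]}])

```text
t: 14.35
eef_pos: [0.6079, 0.069, 0.0524]
ee_rot: [-1.575, 0.0, 1.676]
force: [-10.5, 2.2, 25.1]
width: 0.0636
```

```bash
python3 st.py
```

```text
14.35 [0.6079 0.069  0.0524] [-1.575  0.     1.676] F [-10.5   2.2  25.1] M [0.75 3.96 0.18] 0.06364578558435624
```

Call:
move_arm(deltas=[{"dp":[0,0.7,0],"rotation":[0,0,0]},{"dp":[0,0.7,0],"rotation":[0,0,0]},{"dp":[0,0.7,0],"rotation":[0,0,0]}], squeeze=40)

```text
t: 14.6
eef_pos: [0.6079, 0.0689, 0.0526]
ee_rot: [-1.576, 0.001, 1.667]
force: [-4.4, -0.5, 11.0]
width: 0.0634
```

```bash
python3 st.py
python3 - <<'E'
from h import *
for n,(a,b) in dict(scene=(190,230),side=(200,220)).items():
    f=arm.grab_frame(n); cv2.imwrite(f'pics/e_{n}.png',cv2.cvtColor(cv2.resize(f['pixels'][a:a+120,b:b+130],None,fx=5,fy=5,interpolation=cv2.INTER_CUBIC),cv2.COLOR_RGB2BGR))
f=arm.grab_frame('wrist'); save('e_w.png',f)
s=arm.get_state(); print(s['force'],s['eef_pos'])
E
```

```text
14.6 [0.6079 0.0689 0.0526] [-1.576e+00  1.000e-03  1.667e+00] F [-4.4 -0.5 11. ] M [0.24 1.78 0.12] 0.06339286148483493
[-5.47232727  0.84675862 10.45094379] [0.6079563  0.06888152 0.05257739]
```

View pics/e_scene.png

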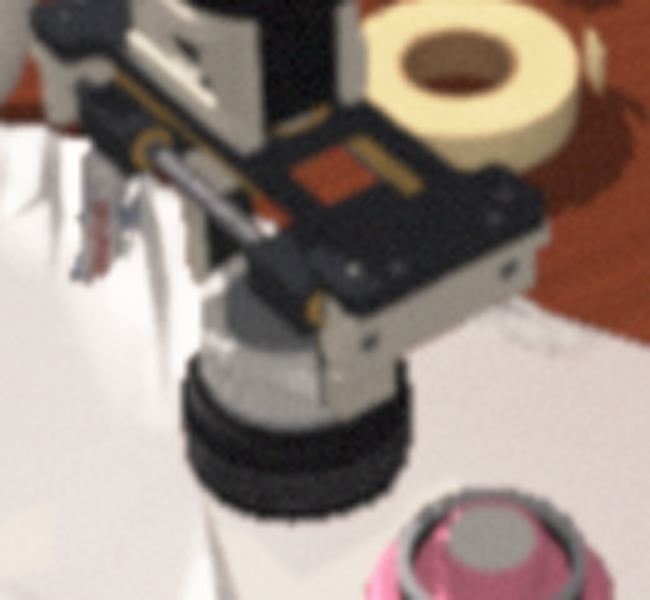

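View pics/e_side.png

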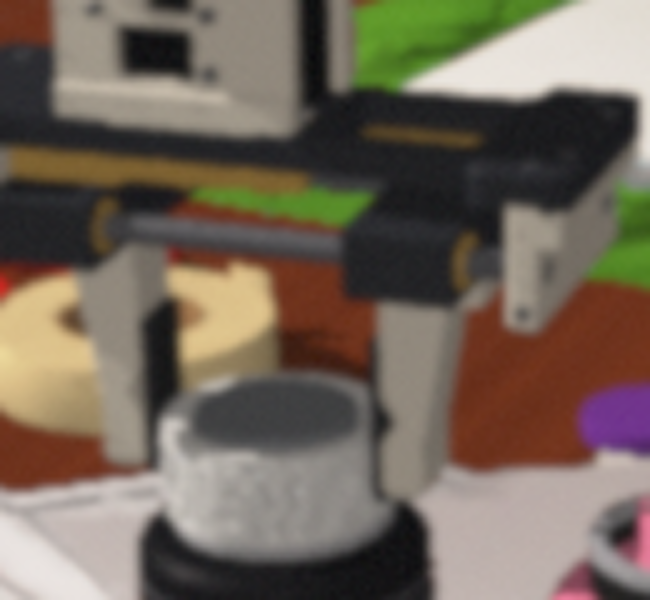

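View pics/e_w.png

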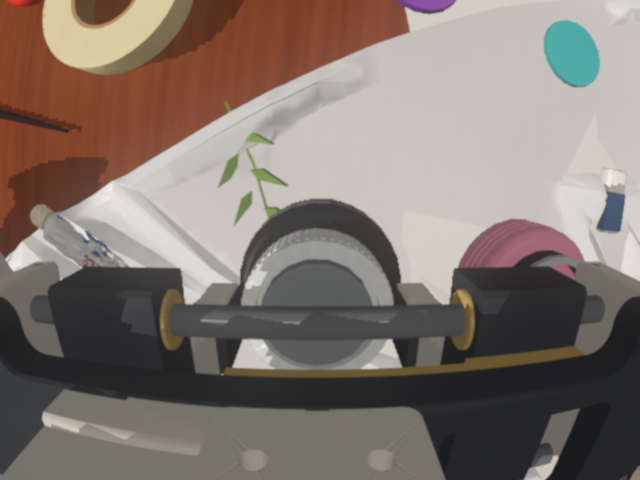

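The views show the collar low between the fingers with the filter inside it. I'll check heights by depth.

Run:
```python
from h import *
f=arm.grab_frame('side'); P=pts(f); 
# filter top px crop (270,415)/5 -> 
for cx,cy in [(270,415),(230,415),(320,415),(270,395),(270,435)]:
    u,v=220+cx//5,200+cy//5; print('filter',P[v-1:v+2,u-1:u+2].reshape(-1,3).mean(0).round(4))
q=P[270:300,250:302].reshape(-1,3); ok=(np.hypot(q[:,0]-.607,q[:,1]-.068)<.031)&(q[:,2]>.06); q=q[ok]
A=np.c_[q[:,:2]-[.607,.068],np.ones(len(q))]; i=np.hypot(A[:,0],A[:,1])<.02; print(i.sum(),np.linalg.lstsq(A[i],q[i,2],rcond=None)[0].round(4))
print('hist',np.histogram(q[:,2],bins=np.arange(.06,.09,.002)))
s=arm.get_state(); print(s['force'],s['eef_pos'])
import pickle
f0=pickle.load(open('side0.pkl','rb')); P0=pts(f0); q=P0[262:305,245:312].reshape(-1,3); q=q[(np.hypot(q[:,0]-.607,q[:,1]-.068)<.032)&(q[:,2]>.05)]; print('start max rim',np.percentile(q[:,2],[95,99]))
```

```text
filter [0.6071 0.0736 0.0737]
filter [0.6174 0.0779 0.0738]
filter [0.594  0.0687 0.0738]
filter [0.6131 0.0616 0.0742]
filter [0.6007 0.0863 0.0736]
246 [ 0.0158 -0.0151  0.0738]
hist (array([ 17,  12,  19,  28,  30, 113, 279, 143,   0,   0,   0,   0,   0,
         0]), array([0.06 , 0.062, 0.064, 0.066, 0.068, 0.07 , 0.072, 0.074, 0.076,
       0.078, 0.08 , 0.082, 0.084, 0.086, 0.088]))
[-3.93699433 -0.52579404 10.79104734] [0.60798745 0.0688847  0.05260023]
start max rim [0.08227308 0.08283252]
```

Filter top reads .0738. The side camera read about 2 mm high on the rim at the start, so the true value is about .072, which is what the home position should give. The push holds steady at about 10.5 N, so I'll hand in.

```bash
python3 -c "
from h import *
print(arm.job_done()); s=arm.get_state(); print(s['t'],s['force'],s['eef_pos'],s['width'])"
```

```text
the job is handed in; nothing more can be done
None
the job is handed in; nothing more can be done
```

I laid the grey filter in the collar's recess and pressed it down with the shut fingers, reaching up to about 10 N. I then gripped the collar, pressed it onto the pin, and turned it anticlockwise about 26°. There the keyway dropped over the pin, and I pushed the collar home. I handed the job in at about 15 s, still gripping at a 40 N setting and pushing down with about 10.5 N.

Last checks before handing in:
- **Collar height:** the tool dropped 10.5 mm while gripping the collar. About 10 mm is expected for fully home.
- **Filter:** its top read 73.8 mm in the side camera's depth. That camera read about 2 mm high on the rim at the start, so this agrees with the 72 mm expected. The fitted tilt was about 0.02 rad, within the noise.
- **Centring:** the last direct measurement, before gripping, had the filter and collar centres within 0.5 mm of each other. The tool is now about 1 mm from that axis.
- **Bystanders:** tape, eraser and paint tube look untouched in the final pictures; I did not measure them.

Two readings were off:
- **Jaw width:** it read about 45 mm on the 47 mm filter, but pictures showed the filter centred and level in the grip.
- **Side force:** 4–5 N remains while holding.

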